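# Wax two sides of a bronze head's plinth on the sprung felt bar

### The job

Wax two sides of the bronze head's wooden plinth: press the side under its nose flat and centred onto the sprung felt bar, about 10 mm into the bar's travel, for about a second; then draw it off, turn the piece a quarter turn, press the side at the head's left ear against the bar in the same way, and leave the piece standing with that side flat against the felt. The glue under the head is fresh: press only by pushing on the plinth, not by the head; hold the head only lightly, to shift or turn the piece low over the bench; and be gentle, neither pushing the plinth hard nor driving the bar to the end of its travel. Keep the piece upright and leave the other tools and the wax tin where they lie.

Things in the scene. Friction and masses are not known exactly. Their poses are not given: they have to be found in the camera images.
- bust: The piece: loose square wooden plinth 110 x 110 mm, 30 mm high, small faceted bronze head glued on its middle; 0.34 to 0.48 kg in all. Origin: centre of the underside. x points where the nose points, y to the head's own left ear, z up. Push it low on the plinth's sides, e.g. with both fingertips spread; it slides and presses the bar with about 12 N and must not be pushed with over 25 N.
- head: Bronze head on the plinth. Origin: centre of the plinth's top; axes as the plinth. Shoulders 68 mm wide, 10 mm high; skull 38 mm deep (x), flat temples 36 mm apart (y), 19 to 61 mm above origin; round crown to 74 mm; nose to x = +29 mm. Grip only across the temples, under 15 N (3 to 10 N lifts the piece), to lift it a few mm and move or turn it; keep its underside under 30 mm above the bench.
- bust_front (a point): Centre of the plinth's side under the nose, 15 mm above its underside (55 mm ahead of the plinth's origin along x): the side to wax first.
- bust_left (a point): Centre of the plinth's side at the head's left ear, 15 mm above its underside (55 mm from the plinth's origin along y): the side to wax second.
- fixture: The waxing fixture, bolted to the bench: a dark steel housing 60 x 200 mm, 46 mm high, on a foot plate 240 mm long. Origin: centre of the housing's underside. Its x axis is the pressing direction, into the felt and away from the robot; y lies along the bar.
- bar_face (a point): Centre of the felt face, 15 mm above the bench, on the sprung bar (80 mm before the fixture's origin at rest); it moves with the bar. Same axes as the fixture: x into the felt. The bar is 160 mm long (along y); the felt reaches from 5 to 39 mm above the bench.
- bar (a joint): How far the felt bar is pushed in, in m: 0 at rest, stop at 0.025. A preloaded spring (3.3 N at rest, 4.8 N at 10 mm, well damped) pushes it, and the piece with it, back out when let go. A good coat needs it 6 to 16 mm in (aim for 10); past 20 mm the felt is crushed.
- wax_tin: Bystander: round metal tin, 60 mm wide, 34 mm high, beside the fixture. Origin: centre of its underside.
- chisel: Bystander: chisel with wooden handle, 235 mm long, lying at the fixture's other end. Origin: on the bench under the handle's middle.
- gouge: Bystander: dark-handled narrow chisel, 255 mm long, lying on the right. Origin: on the bench under where blade and handle join.
- screwdriver: Bystander: screwdriver with blue handle, lying on the left. Origin: under its middle.
- putty_knife: Bystander: putty knife with wooden handle, 220 mm long, lying on the left. Origin: under its middle.
- mallet: Bystander: wooden mallet, block head 75 x 110 mm, 75 mm high, lying far right. Origin: under the head's centre.
Mind the look-alikes: they are no part of the job. Several things have the shape of the bust; the one meant has the colours described above.

How it is judged:
By the outcome, as a careful person would: the job done as asked, in the order asked, and still so for the second after the job is handed in, with the robot touching nothing.
It also fails if it takes over 72 s, if anything falls off the work surface, if the arm or the gripper's body presses on something with over 40 N, if the wrist force passes 120 N, or if a joint passes its speed limit or range.

### The arm

A 6-joint arm with a two-finger parallel gripper is mounted at the origin on the work surface. World frame = base frame: x ahead of the robot, y to its left, z up, the work surface at z = 0. Lengths are in m, angles in rad, forces in N, time in s.
With the tool pointing down it reaches from about 0.325 to 0.85 m from the base axis. Payload 4.4 kg.
Tool frame: the origin (TCP) lies at the centre of the arm's flange, where the gripper is bolted on; the fingertips stand 199 mm ahead of it and the grasp point (between the pads) lies 180 mm ahead of it; z points along the fingers, y is the direction in which the jaws open and shut (so a half turn about z gives the same grasp; the last joint's range is limited). The gripper opens to 94 mm and grips with 3 to 60 N. Pads are 16 mm wide; open, the fingers measure 119 mm over their backs; the gripper's body (75 mm by 177 mm) begins 78 mm behind the grasp point.
Start: joints at [-1.329, 0.207, 1.542, -0, 1.393, -0.15], TCP at [0.22, -0.531, 0.405] pointing down, gripper open.
Joint ranges: [-2.73, 2.73], [-0.86, 2.22], [0.23, 2.46], [-1.11, 4.25], [0.08, 2.63], [-2.82, 2.82]. Speed limits (rad/s): [2.79, 2.79, 3.14, 3.14, 3.14, 3.14].

### API

Orientations are given as a 3x3 rotation matrix whose columns are the frame's x, y, z axes.
In Python, from workcell import arm gives the robot as it stands.
- The arm moves only by the shell command python3 -m crank 'ROWS'. ROWS is JSON, a list of rows, each an object with "linear": the shift along the tool's x, y, z in m, a list of three; "turn": the turn about the tool's z in rad; "grip": the finger opening in m, from 0 to 0.094. A call has exactly 5 rows; each row shifts and turns the commanded pose from where the row before left it, along the tool's axes as they then stand; what a row does not reach is not made up. A row lasts 1/8 s, in which the tool goes at most 62.5 mm and 10.7 degrees, less where a joint would pass 70% of its speed; a pose out of reach is approached as far as the arm can. A call is refused whole if a number of a shift passes 0.0625 or a number of a turn 0.188, either way. A call with a gripper value outside its range is refused whole. The fingers move at their own pace and stop on an object; the grip force is fixed at half the most. Time passes only in rows, so rows that do not move let the fingers close, or fill a call up. It gives the time, the measured TCP pose, the force and the opening at its end, in the units of the state.
- arm.get_obs(): the state, without advancing time (a new reading comes with each control period).
- arm.read_camera(name): name is "scene" or "side" or "wrist"; returns (picture, depth): 400x640x3 uint8, red, green, blue; 400x640 float32, m along the optical axis (not along the pixel's ray), 0 where there is no reading.
- arm.camera_model(name): a dict with "intrinsics" (3x3 intrinsics, pixels), "extrinsics" (4x4, takes a point from world to camera coordinates). Camera axes: x right, y down, z forward; pixel columns grow to the right and rows downward; lengths in m; the calibration is good to about 2 mm. A picture is of the moment at which its call begins: read the wrist's pose just before it. camera_model takes no time and is no camera call; for the wrist camera it gives the pose at the moment of the call.
- arm.job_done(): hands the job in, once; it reports no verdict.
The state is a dict: "clock": time; "joints": joint angles; "qd": joint speeds; "joint_efforts": joint torques, N m; "tcp_pos": TCP position; "tool_rot": TCP orientation; "contact_force": force on the tool from outside, world axes, zero at the start; "wrist_torque": the same for the moment, N m; "grip_width": finger opening in m.
Only numpy, scipy, OpenCV 4.12 (cv2) and the standard library are available. Lean on these libraries where they do the work, as an engineer would, in place of code of your own. Each camera call takes 0.05 s, during which the arm holds its last target. There are 200 camera calls.

## Working session

There is one attempt and no reset: what is moved stays moved. The work goes in short steps, Python scripts to look and compute and a shell command to move; the robot and the scene stay as the last step left them, time stands still between calls to the robot, and variables do not carry over. Pictures are saved under pics/ and viewed, about 8 in all and at most 12, crops included, and the job is handed in when it is done.

```bash
ls; mkdir -p pics; python3 - <<'E'
from workcell import arm
import cv2,numpy as np
o=arm.get_obs();print(o['clock'],o['tcp_pos'],o['tool_rot'],o['grip_width'])
for n in ['scene','side']:
    p,d=arm.read_camera(n);np.savez(f'pics/{n}0.npz',p=p,d=d,K=arm.camera_model(n)['intrinsics'],E=arm.camera_model(n)['extrinsics'])
    cv2.imwrite(f'pics/{n}0.png',p[...,::-1])
E
```

```text
pics
0.0 [ 0.21947979 -0.53108498  0.40351344] [[ 9.24217284e-01  3.81866621e-01 -5.44078500e-04]
 [ 3.81866875e-01 -9.24214837e-01  2.15060872e-03]
 [ 3.18400262e-04 -2.19539531e-03 -9.99997539e-01]] 0.09411407203451372
```

View pics/scene0.png

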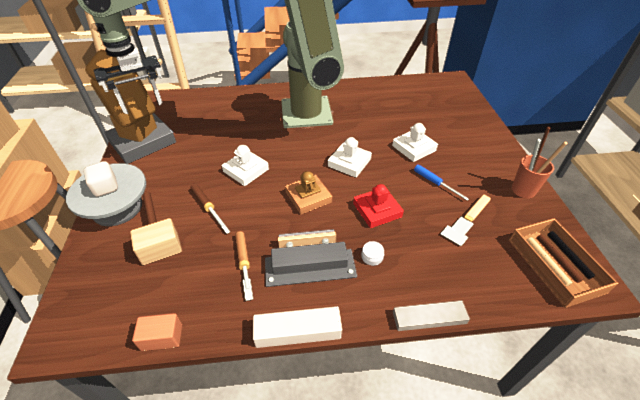

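View pics/side0.png

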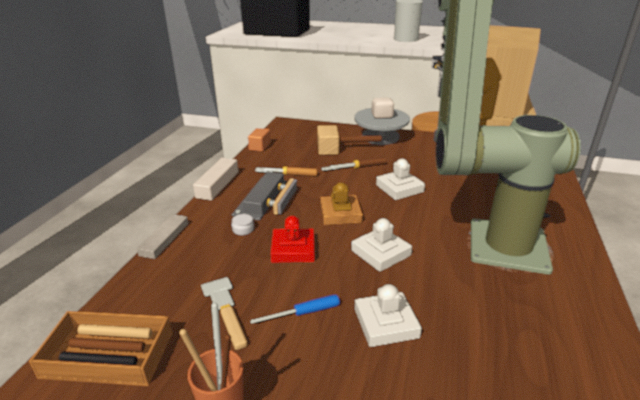

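The bust look-alikes in the scene picture are white ones at (245,163), (350,155) and (415,140), a red one at (378,203), and a wooden plinth with a bronze head at (308,190). Only the last fits the description. The fixture is at (310,258), with its felt bar at (307,238). Next I'll confirm with a crop and measure.

```bash
cat > h.py <<'E'
import numpy as np,cv2
def world(d,K,E):
    v,u=np.mgrid[:d.shape[0],:d.shape[1]]
    P=np.stack([(u-K[0,2])*d/K[0,0],(v-K[1,2])*d/K[1,1],d],-1)
    R,t=E[:3,:3],E[:3,3]
    W=(P-t)@R; W[d<=0]=np.nan
    return W
def proj(X,K,E):
    X=np.atleast_2d(X);c=X@E[:3,:3].T+E[:3,3];q=c@K.T;return q[:,:2]/q[:,2:]
E
python3 - <<'E'
import numpy as np,cv2
from h import *
crops=[]
for n,(u0,u1,v0,v1) in {'scene':(255,365,160,290),'side':(230,370,160,240)}.items():
    f=np.load(f'pics/{n}0.npz');p,d=f['p'],f['d'];W=world(d,f['K'],f['E'])
    print(n,'cam',-f['E'][:3,:3].T@f['E'][:3,3])
    hsv=cv2.cvtColor(p,cv2.COLOR_RGB2HSV)
    for (u,v) in ([(308,190),(300,205),(310,178),(307,238),(310,255),(372,250),(310,325),(245,160)] if n=='scene' else [(340,213),(340,190),(285,195),(265,185),(243,225)]):
        print((u,v),W[v,u].round(4),hsv[v,u])
    crops.append(cv2.resize(p[v0:v1,u0:u1],(400,int(400*(v1-v0)/(u1-u0))),interpolation=cv2.INTER_CUBIC))
h=max(c.shape[0] for c in crops)
crops=[cv2.copyMakeBorder(c,0,h-c.shape[0],0,0,cv2.BORDER_CONSTANT) for c in crops]
cv2.imwrite('pics/crop0.png',np.hstack(crops)[...,::-1])
E
```

```text
scene cam [ 1.31361378 -0.08859993  0.87936084]
(308, 190) [ 0.4952 -0.0338  0.0564] [ 16 169 104]
(300, 205) [ 0.5337 -0.0619  0.0345] [ 17 130 253]
(310, 178) [ 0.4828 -0.0258  0.0937] [ 17 158 227]
(307, 238) [ 0.662  -0.0522  0.0373] [ 16 123 231]
(310, 255) [ 0.726  -0.0498  0.0465] [ 19  19 146]
(372, 250) [0.7201 0.1179 0.035 ] [ 30   1 254]
(310, 325) [ 0.9203 -0.0682  0.0503] [ 24   5 255]
(245, 160) [ 0.3398 -0.2259  0.0621] [ 23  12 252]
side cam [0.20948646 1.08433019 0.74536615]
(340, 213) [0.4604 0.0091 0.0295] [ 15 169 192]
(340, 190) [ 0.4684 -0.0189  0.0891] [ 19 183 170]
(285, 195) [ 0.6416 -0.0295  0.039 ] [ 14  21 134]
(265, 185) [ 0.7186 -0.0606  0.0453] [ 15  19 110]
(243, 225) [0.7038 0.1417 0.0307] [ 14  19 197]
```

View pics/crop0.png

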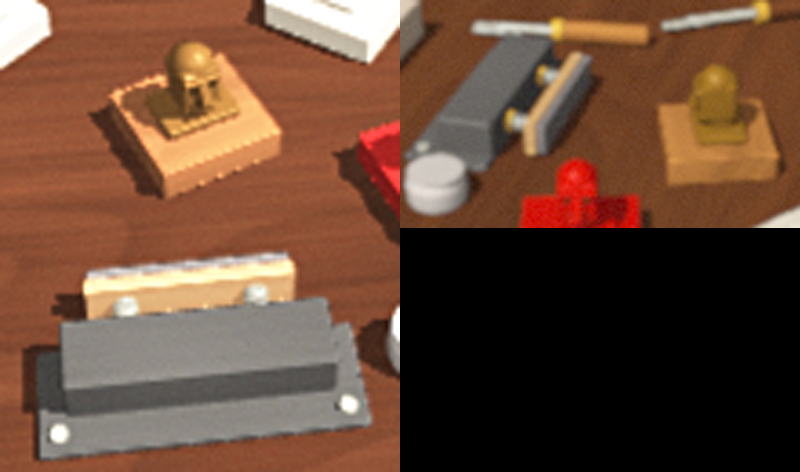

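The crop confirms the bronze head on the wooden plinth. Its nose and shoulder front face the camera and the bar, with the piece yawed by some 25°. Now I'll fit the poses from depth.

```bash
cat > fit.py <<'E'
import numpy as np,cv2
from h import *
def rect(P):
    (c,s,a)=cv2.minAreaRect((P[:,:2]*1000).astype(np.float32)); return np.round(c,1),np.round(s,1),round(a,1)
def sel(W,lo,hi):
    return np.all((W>lo)&(W<hi),-1)
def report(W,p,bust=((.38,-.17),(.6,.1)),fx=((.58,-.22),(.83,.12))):
    hsv=cv2.cvtColor(p,cv2.COLOR_RGB2HSV)
    def keep(m):
        n,l,st,_=cv2.connectedComponentsWithStats(m.astype(np.uint8)); 
        return l==1+st[1:,4].argmax() if n>1 else m
    m=sel(W,[*bust[0],.024],[*bust[1],.036]); m=keep(m); P=W[m]
    print('plinth top',len(P),rect(P),'z',np.median(P[:,2]))
    m=keep(sel(W,[*bust[0],.055],[*bust[1],.2])); P=W[m]; print('skull',len(P),rect(P),'zmax',P[:,2].max(),'mean',P.mean(0).round(4))
    m=keep(sel(W,[*bust[0],.0365],[*bust[1],.2])); P=W[m]; print('head',len(P),rect(P))
    m=keep(sel(W,[*fx[0],.0425],[*fx[1],.055])); P=W[m]; print('housing',len(P),rect(P),'z',np.median(P[:,2]))
    m=keep(sel(W,[*fx[0],.030],[fx[0][0]+.1,fx[1][1],.0425])); P=W[m]; print('bar top',len(P),rect(P),'z',np.median(P[:,2]))
E
python3 - <<'E'
from fit import *
for n in ['scene','side']:
    f=np.load(f'pics/{n}0.npz');W=world(f['d'],f['K'],f['E']);print(n);report(W,f['p'])
from workcell import arm
c=arm.camera_model('wrist');E=c['extrinsics'];o=arm.get_obs();R=o['tool_rot']
print('wristcam in tool',R.T@(-E[:3,:3].T@E[:3,3]-o['tcp_pos']),'\n',R.T@E[:3,:3].T,c['intrinsics'])
E
```

```text
scene
plinth top 604 (array([473. , -32.9]), array([112.4, 110.7]), 21.1) z 0.031192386444383685
skull 232 (array([478. , -32.4]), array([48.7, 35.8]), 25.4) zmax 0.10766371014188193 mean [ 0.4839 -0.0341  0.0846]
head 401 (array([474.6, -32.9]), array([55.9, 67.5]), 19.7)
housing 1439 (array([721.6, -53.1]), array([ 63.2, 199.5]), 1.1) z 0.047064580664281847
bar top 434 (array([659.9, -53.4]), array([ 38.5, 158.7]), 0.5) z 0.03961726901529049
side
plinth top 551 (array([470.7, -32.3]), array([110.1, 116.2]), 21.5) z 0.029085344960173728
skull 258 (array([472.2, -26.7]), array([48.8, 36.1]), 0.0) zmax 0.10413149726405742 mean [ 0.4695 -0.0222  0.0802]
head 409 (array([468.6, -28.3]), array([55.6, 57.4]), 15.0)
housing 569 (array([719.4, -52.2]), array([ 59.8, 201.3]), 0.6) z 0.044809812169235116
bar top 239 (array([655.2, -52.9]), array([ 32.6, 162.9]), 0.3) z 0.03771857600765392
wristcam in tool [0.08345347 0.00060504 0.01919591] 
 [[-4.77552575e-04 -9.58907503e-01 -2.83718474e-01]
 [ 9.99999883e-01 -4.78904078e-04 -6.45985605e-05]
 [-7.39298900e-05 -2.83718472e-01  9.58907620e-01]] [[287.65499116   0.         319.38811636]
 [  0.         287.65499116 197.36647411]
 [  0.           0.           1.        ]]
```

```bash

A='{"linear":[0.0424,-0.0364,0],"turn":0,"grip":0.07}'
python3 -m crank '[{"linear":[0.0424,-0.0364,0],"turn":0,"grip":0.07},{"linear":[0.0424,-0.0364,0],"turn":0,"grip":0.07},{"linear":[0.0424,-0.0364,0],"turn":0,"grip":0.07},{"linear":[0.0424,-0.0364,0],"turn":0,"grip":0.07},{"linear":[0.0424,-0.0364,0],"turn":0,"grip":0.07}]'
python3 -m crank '[{"linear":[0.0424,-0.0364,0],"turn":0,"grip":0.07},{"linear":[0.0424,-0.0364,0],"turn":0,"grip":0.07},{"linear":[0.0424,-0.0364,0],"turn":0,"grip":0.07},{"linear":[0.0424,-0.0364,0],"turn":0,"grip":0.07},{"linear":[0.0424,-0.0364,0],"turn":0,"grip":0.07}]'
for i in 1; do python3 -m crank '[{"linear":[0,0,0],"turn":-0.156,"grip":0.07},{"linear":[0,0,0],"turn":-0.156,"grip":0.07},{"linear":[0,0,0],"turn":-0.156,"grip":0.07},{"linear":[0,0,0],"turn":-0.156,"grip":0.07},{"linear":[0,0,0],"turn":-0.156,"grip":0.07}]'; done
```

```text
clock: 0.72
tcp_pos: [0.3463, -0.2805, 0.4043]
tool_rot: [[0.924, 0.381, -0.0], [0.381, -0.924, 0.001], [0.0, -0.001, -1.0]]
contact_force: [0.6, -0.2, -0.1]
grip_width: 0.0704
clock: 1.35
tcp_pos: [0.4728, -0.0313, 0.4044]
tool_rot: [[0.924, 0.382, -0.0], [0.382, -0.924, -0.0], [-0.0, 0.0, -1.0]]
contact_force: [0.1, -0.8, 0.1]
grip_width: 0.0698
clock: 1.98
tcp_pos: [0.4722, -0.033, 0.4041]
tool_rot: [[0.384, 0.923, -0.001], [0.923, -0.384, 0.0], [-0.0, -0.001, -1.0]]
contact_force: [-0.5, -0.1, -0.6]
grip_width: 0.0699
```

```bash

python3 -m crank '[{"linear":[0,0,0],"turn":-0.156,"grip":0.06},{"linear":[0,0,0],"turn":-0.156,"grip":0.06},{"linear":[0,0,0],"turn":-0.156,"grip":0.06},{"linear":[0,0,0],"turn":-0.156,"grip":0.06},{"linear":[0,0,0],"turn":-0.156,"grip":0.06}]'
python3 -m crank '[{"linear":[0,0,0],"turn":-0.156,"grip":0.06},{"linear":[0,0,0],"turn":-0.156,"grip":0.06},{"linear":[0,0,0],"turn":-0.156,"grip":0.06},{"linear":[0,0,0],"turn":-0.156,"grip":0.06},{"linear":[0,0,0],"turn":-0.156,"grip":0.06}]'
python3 -m crank '[{"linear":[0,0,0],"turn":-0.156,"grip":0.06},{"linear":[0,0,0],"turn":-0.156,"grip":0.06},{"linear":[0,0,0],"turn":-0.156,"grip":0.06},{"linear":[0,0,0],"turn":-0.156,"grip":0.06},{"linear":[0,0,0],"turn":-0.156,"grip":0.06}]'
python3 - <<'E'
from fit import *
from workcell import arm
o=arm.get_obs();print(o['joints'].round(3) if hasattr(o['joints'],'round') else o['joints'])
for n in ['wrist']:
    c=arm.camera_model(n);p,d=arm.read_camera(n)
    cv2.imwrite('pics/w1.png',p[...,::-1]);W=world(d,c['intrinsics'],c['extrinsics']);report(W,p)
    np.savez('pics/w1.npz',p=p,d=d,K=c['intrinsics'],E=c['extrinsics'])
E
```

```text
clock: 2.6
tcp_pos: [0.4722, -0.033, 0.4041]
tool_rot: [[-0.377, 0.926, -0.001], [0.926, 0.377, 0.0], [0.001, -0.001, -1.0]]
contact_force: [-0.5, 0.4, 1.1]
grip_width: 0.0601
clock: 3.22
tcp_pos: [0.4722, -0.033, 0.4041]
tool_rot: [[-0.919, 0.394, -0.001], [0.394, 0.919, 0.0], [0.001, -0.0, -1.0]]
contact_force: [-0.6, -0.7, 0.7]
grip_width: 0.06
clock: 3.85
tcp_pos: [0.4722, -0.033, 0.4041]
tool_rot: [[-0.93, -0.367, -0.001], [-0.367, 0.93, 0.0], [0.001, 0.001, -1.0]]
contact_force: [0.7, 0.0, -0.1]
grip_width: 0.0599
[-0.253 -0.012  1.782  0.     1.373 -2.199]
plinth top 4755 (array([472.1, -34.9]), array([109., 110.]), 21.4) z 0.030830651433723294
skull 1334 (array([475.2, -33.5]), array([50.6, 35.7]), 21.8) zmax 0.10582718976462635 mean [ 0.4684 -0.0362  0.0943]
head 2577 (array([472.5, -34.7]), array([56.4, 67.9]), 21.4)
housing 1182 (array([726.9,  -1. ]), array([51.4, 94.2]), 3.9) z 0.04701094542855972
bar top 856 (array([655.9, -12.3]), array([31.7, 73.4]), 0.6) z 0.039887627250161956
```

View pics/w1.png

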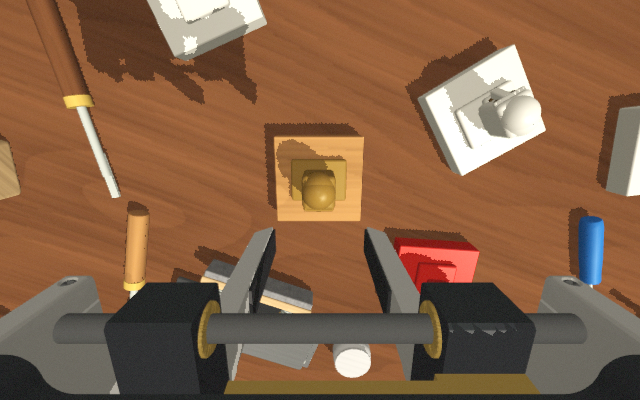

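```bash

python3 -m crank '[{"linear":[0.0005,-0.0014,0.04],"turn":0,"grip":0.06},{"linear":[0,0,0.04],"turn":0,"grip":0.06},{"linear":[0,0,0.04],"turn":0,"grip":0.06},{"linear":[0,0,0.02],"turn":0,"grip":0.06},{"linear":[0,0,0.013],"turn":0,"grip":0.06}]'
python3 -m crank '[{"linear":[0,0,0],"turn":0,"grip":0.044},{"linear":[0,0,0],"turn":0,"grip":0.04},{"linear":[0,0,0],"turn":0,"grip":0.039},{"linear":[0,0,0],"turn":0,"grip":0.038},{"linear":[0,0,0],"turn":0,"grip":0.038}]'
python3 -m crank '[{"linear":[0,0,0],"turn":0,"grip":0.0375},{"linear":[0,0,0],"turn":0,"grip":0.0375},{"linear":[0,0,0],"turn":0,"grip":0.037},{"linear":[0,0,0],"turn":0,"grip":0.037},{"linear":[0,0,0],"turn":0,"grip":0.037}]'
```

```text
clock: 4.53
tcp_pos: [0.4719, -0.0345, 0.2502]
tool_rot: [[-0.933, -0.36, -0.002], [-0.36, 0.933, 0.001], [0.002, 0.001, -1.0]]
contact_force: [0.6, -1.1, 0.3]
grip_width: 0.0601
clock: 5.15
tcp_pos: [0.4726, -0.0346, 0.252]
tool_rot: [[-0.932, -0.362, 0.001], [-0.362, 0.932, -0.0], [-0.001, -0.0, -1.0]]
contact_force: [0.2, -0.6, 0.6]
grip_width: 0.038
clock: 5.78
tcp_pos: [0.4724, -0.0346, 0.2516]
tool_rot: [[-0.932, -0.362, -0.0], [-0.362, 0.932, 0.0], [0.0, 0.0, -1.0]]
contact_force: [-0.2, 0.6, 1.0]
grip_width: 0.0368
```

```bash

python3 -m crank '[{"linear":[0,0,0],"turn":0,"grip":0.0364},{"linear":[0,0,0],"turn":0,"grip":0.0364},{"linear":[0,0,0],"turn":0,"grip":0.0362},{"linear":[0,0,0],"turn":0,"grip":0.0362},{"linear":[0,0,0],"turn":0,"grip":0.0362}]'
python3 -m crank '[{"linear":[0,0,0],"turn":0,"grip":0.0360},{"linear":[0,0,0],"turn":0,"grip":0.0360},{"linear":[0,0,0],"turn":0,"grip":0.0360},{"linear":[0,0,-0.002],"turn":0,"grip":0.036},{"linear":[0,0,-0.002],"turn":0,"grip":0.036}]'
python3 - <<'E'
from workcell import arm
o=arm.get_obs();print(o['contact_force'],o['wrist_torque'],o['grip_width'],o['tcp_pos'])
E
```

```text
clock: 6.4
tcp_pos: [0.4724, -0.0344, 0.2516]
tool_rot: [[-0.932, -0.362, -0.0], [-0.362, 0.932, 0.001], [0.0, 0.001, -1.0]]
contact_force: [0.2, 2.1, 0.9]
grip_width: 0.0365
clock: 7.02
tcp_pos: [0.4722, -0.0347, 0.2554]
tool_rot: [[-0.932, -0.362, -0.001], [-0.362, 0.932, -0.0], [0.001, 0.0, -1.0]]
contact_force: [-0.3, 1.3, -1.9]
grip_width: 0.0362
[-0.28733113  1.2562457  -1.87446431] [ 0.30956914 -0.03577982  0.01891879] 0.03620432566854264 [ 0.47224224 -0.03473306  0.2554113 ]
```

```bash

python3 -m crank '[{"linear":[0,0,0.004],"turn":0,"grip":0.0360},{"linear":[0,0,0],"turn":0,"grip":0.0357},{"linear":[0,0,0],"turn":0,"grip":0.0357},{"linear":[0,0,-0.002],"turn":0,"grip":0.0357},{"linear":[0,0,-0.002],"turn":0,"grip":0.0357}]'
python3 -m crank '[{"linear":[0,0,0],"turn":0,"grip":0.0357},{"linear":[0,0,0],"turn":0,"grip":0.0357},{"linear":[0,0,0],"turn":0,"grip":0.0357},{"linear":[0,0,0],"turn":0,"grip":0.0357},{"linear":[0,0,0],"turn":0,"grip":0.0357}]'
python3 - <<'E'
from fit import *
from workcell import arm
fs=[]
n='side';c=arm.camera_model(n);p,d=arm.read_camera(n)
np.savez('pics/s2.npz',p=p,d=d);cv2.imwrite('pics/s2.png',cv2.resize(p[150:270,250:430],None,fx=4,fy=4,interpolation=cv2.INTER_CUBIC)[...,::-1])
W=world(d,c['intrinsics'],c['extrinsics'])
m=sel(W,[.42,-.1,.02],[.53,.03,.04]);print(np.median(W[m][:,2]), rect(W[m]))
f=np.load('pics/side0.npz');W=world(f['d'],f['K'],f['E']);m=sel(W,[.42,-.1,.02],[.53,.03,.04]);print(np.median(W[m][:,2]), rect(W[m]))
for i in range(4):
    arm.read_camera(n);fs.append(arm.get_obs()['contact_force'])
print(np.mean(fs,0),arm.get_obs()['grip_width'])
E
```

```text
clock: 7.65
tcp_pos: [0.4719, -0.0347, 0.255]
tool_rot: [[-0.932, -0.362, -0.002], [-0.362, 0.932, -0.0], [0.002, 0.001, -1.0]]
contact_force: [-0.7, 0.2, -4.8]
grip_width: 0.0361
clock: 8.28
tcp_pos: [0.4725, -0.0346, 0.2556]
tool_rot: [[-0.932, -0.362, -0.0], [-0.362, 0.932, -0.0], [0.0, 0.0, -1.0]]
contact_force: [-1.0, -0.2, -4.8]
grip_width: 0.0358
0.03270836455701581 (array([471.7, -33.2]), array([110.2, 118.1]), 17.0)
0.029415657016399758 (array([470.7, -32.3]), array([110.1, 116. ]), 21.5)
[-0.03760513  0.03214904 -4.59171292] 0.03595845602415041
```

Lifted: 4.6 N hangs on the tool, which matches the weight, and the plinth rose 3.3 mm with a barely squeezing opening. Next I'll turn the piece square to the bar and carry it low towards it.

```bash

python3 -m crank '[{"linear":[0,0,0],"turn":0.05,"grip":0.0357},{"linear":[0,0,0],"turn":0.09,"grip":0.0357},{"linear":[0,0,0],"turn":0.09,"grip":0.0357},{"linear":[0,0,0],"turn":0.08,"grip":0.0357},{"linear":[0,0,0],"turn":0.046,"grip":0.0357}]'
python3 -m crank '[{"linear":[-0.006,-0.001,0],"turn":0,"grip":0.0357},{"linear":[-0.01,-0.002,0],"turn":0,"grip":0.0357},{"linear":[-0.011,-0.0025,0],"turn":0,"grip":0.0357},{"linear":[-0.011,-0.0025,0],"turn":0,"grip":0.0357},{"linear":[-0.011,-0.0025,0],"turn":0,"grip":0.0357}]'
python3 -m crank '[{"linear":[-0.011,-0.0025,0],"turn":0,"grip":0.0357},{"linear":[-0.011,-0.0025,0],"turn":0,"grip":0.0357},{"linear":[-0.011,-0.0025,0],"turn":0,"grip":0.0357},{"linear":[-0.01,-0.002,0],"turn":0,"grip":0.0357},{"linear":[-0.006,-0.001,0],"turn":0,"grip":0.0357}]'
python3 - <<'E'
from fit import *
from workcell import arm
print(arm.get_obs()['tcp_pos'],arm.get_obs()['grip_width'])
for n in ['scene','side']:
    c=arm.camera_model(n);p,d=arm.read_camera(n);np.savez(f'pics/{n}3.npz',p=p,d=d,K=c['intrinsics'],E=c['extrinsics'])
    W=world(d,c['intrinsics'],c['extrinsics']);m=sel(W,[.50,-.12,.028],[.632,.02,.0365]);print(n,rect(W[m]),np.median(W[m][:,2]))
    cv2.imwrite(f'pics/{n}3.png',p[...,::-1])
E
```

```text
clock: 9.15
tcp_pos: [0.4725, -0.0346, 0.2556]
tool_rot: [[-1.0, -0.013, -0.0], [-0.013, 1.0, -0.0], [0.0, -0.0, -1.0]]
contact_force: [-0.9, -0.1, -5.0]
grip_width: 0.0356
clock: 9.78
tcp_pos: [0.5226, -0.0446, 0.2556]
tool_rot: [[-1.0, -0.014, 0.0], [-0.014, 1.0, -0.0], [-0.0, -0.0, -1.0]]
contact_force: [-0.3, 0.0, -3.5]
grip_width: 0.036
clock: 10.4
tcp_pos: [0.5715, -0.0544, 0.2557]
tool_rot: [[-1.0, -0.014, 0.0], [-0.014, 1.0, -0.0], [-0.0, -0.0, -1.0]]
contact_force: [0.3, -0.1, -4.7]
grip_width: 0.0362
[ 0.57145331 -0.05435456  0.2556642 ] 0.0361879949653998
scene (array([570.8, -53.1]), array([114.6, 109.8]), 0.7) 0.03457841872228719
side (array([569.8, -52.9]), array([111. , 117.1]), 2.0) 0.032872246971939516
```

View pics/scene3.png

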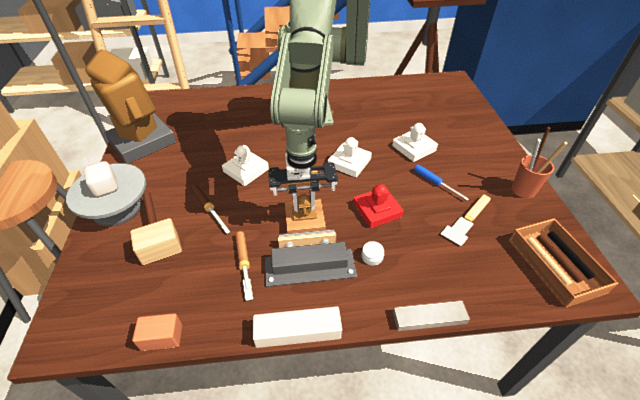

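```bash

python3 -m crank '[{"linear":[0,0,0.002],"turn":0,"grip":0.0357},{"linear":[0,0,0.002],"turn":0,"grip":0.0357},{"linear":[0,0,0],"turn":0,"grip":0.0365},{"linear":[0,0,0],"turn":0,"grip":0.04},{"linear":[0,0,0],"turn":0,"grip":0.06}]'
python3 -m crank '[{"linear":[0,0,-0.02],"turn":0,"grip":0.07},{"linear":[0,0,-0.05],"turn":0,"grip":0.07},{"linear":[0.03,0,-0.005],"turn":0,"grip":0.07},{"linear":[0.055,0,0],"turn":0,"grip":0.07},{"linear":[0,0,0],"turn":0,"grip":0.07}]'
python3 - <<'E'
from fit import *
from workcell import arm
print(arm.get_obs()['tcp_pos'],arm.get_obs()['grip_width'])
for n in ['scene']:
    c=arm.camera_model(n);p,d=arm.read_camera(n)
    W=world(d,c['intrinsics'],c['extrinsics']);m=sel(W,[.50,-.12,.024],[.632,.02,.0355]);print(n,rect(W[m]),np.median(W[m][:,2]))
    m=sel(W,[.50,-.12,.0365],[.632,.02,.0455]);print(rect(W[m]))
    m=sel(W,[.632,-.15,.032],[.68,.05,.0425]);print('bar',rect(W[m]))
E
```

```text
clock: 11.12
tcp_pos: [0.5711, -0.0543, 0.2523]
tool_rot: [[-1.0, -0.014, 0.001], [-0.014, 1.0, -0.0], [-0.001, -0.0, -1.0]]
contact_force: [0.3, -1.3, -0.0]
grip_width: 0.047
clock: 11.75
tcp_pos: [0.4817, -0.0546, 0.3249]
tool_rot: [[-1.0, -0.014, -0.006], [-0.014, 1.0, 0.002], [0.006, 0.002, -1.0]]
contact_force: [-0.2, -0.2, -0.1]
grip_width: 0.0697
[ 0.48170583 -0.05456423  0.32486817] 0.06974618237317005
scene (array([571. , -52.8]), array([112.1, 110. ]), 1.2) 0.031098895946145483
(array([568.2, -52.8]), array([55.2, 67.7]), 1.1)
bar (array([658.9, -53.4]), array([ 37.2, 158.6]), 0.3)
```

```bash

python3 -m crank '[{"linear":[0,0,0.04],"turn":0,"grip":0.07},{"linear":[0,0,0.04],"turn":0,"grip":0.07},{"linear":[0,0,0.025],"turn":0,"grip":0.07},{"linear":[-0.004,0,0.007],"turn":0,"grip":0.07},{"linear":[-0.006,0,0],"turn":0,"grip":0.07}]'
python3 -m crank '[{"linear":[-0.003,0,0],"turn":0,"grip":0.07},{"linear":[-0.003,0,0],"turn":0,"grip":0.07},{"linear":[-0.003,0,0],"turn":0,"grip":0.07},{"linear":[-0.003,0,0],"turn":0,"grip":0.07},{"linear":[-0.003,0,0],"turn":0,"grip":0.07}]'
python3 - <<'E'
from fit import *
from workcell import arm
print(arm.get_obs()['tcp_pos'],arm.get_obs()['contact_force'])
for n in ['scene']:
    c=arm.camera_model(n);p,d=arm.read_camera(n)
    W=world(d,c['intrinsics'],c['extrinsics']);m=sel(W,[.50,-.12,.024],[.632,.02,.0355]);print(n,rect(W[m]),np.median(W[m][:,2]))
    m=sel(W,[.632,-.15,.032],[.68,.05,.0425]);print('bar',rect(W[m]))
E
```

```text
clock: 12.42
tcp_pos: [0.4972, -0.0555, 0.2151]
tool_rot: [[-1.0, -0.014, 0.001], [-0.014, 1.0, -0.0], [-0.001, -0.0, -1.0]]
contact_force: [0.6, 0.2, 0.4]
grip_width: 0.07
clock: 13.05
tcp_pos: [0.5102, -0.0549, 0.2145]
tool_rot: [[-1.0, -0.014, -0.002], [-0.014, 1.0, 0.0], [0.002, 0.0, -1.0]]
contact_force: [-4.4, -0.1, 3.6]
grip_width: 0.07
[ 0.51023602 -0.05492146  0.21448002] [-4.44686022 -0.09265397  3.57453938]
scene (array([573.9, -52.7]), array([115. , 109.8]), 0.8) 0.03118718006160298
bar (array([658.4, -53.2]), array([158.8,  38.3]), 89.2)
```

```bash

python3 -m crank '[{"linear":[-0.003,0,0],"turn":0,"grip":0.07},{"linear":[-0.003,0,0],"turn":0,"grip":0.07},{"linear":[-0.003,0,0],"turn":0,"grip":0.07},{"linear":[-0.002,0,0],"turn":0,"grip":0.07},{"linear":[-0.002,0,0],"turn":0,"grip":0.07}]'
python3 -m crank '[{"linear":[-0.002,0,0],"turn":0,"grip":0.07},{"linear":[-0.002,0,0],"turn":0,"grip":0.07},{"linear":[-0.0015,0,0],"turn":0,"grip":0.07},{"linear":[-0.001,0,0],"turn":0,"grip":0.07},{"linear":[0,0,0],"turn":0,"grip":0.07}]'
python3 - <<'E'
from fit import *
from workcell import arm
print(arm.get_obs()['tcp_pos'],arm.get_obs()['contact_force'])
for n in ['scene']:
    c=arm.camera_model(n);p,d=arm.read_camera(n)
    W=world(d,c['intrinsics'],c['extrinsics']);m=sel(W,[.50,-.12,.024],[.642,.02,.0345]);print(n,rect(W[m]),np.median(W[m][:,2]))
    m=sel(W,[.632,-.15,.036],[.685,.05,.0425]);print('bar',rect(W[m]))
    m=sel(W,[.685,-.18,.043],[.80,.08,.0525]);print('hous',rect(W[m]))
E
```

```text
clock: 13.72
tcp_pos: [0.5225, -0.0549, 0.2144]
tool_rot: [[-1.0, -0.015, -0.006], [-0.015, 1.0, 0.0], [0.006, 0.0, -1.0]]
contact_force: [-9.0, -0.5, 8.3]
grip_width: 0.0701
clock: 14.35
tcp_pos: [0.5285, -0.0547, 0.2145]
tool_rot: [[-1.0, -0.014, -0.007], [-0.014, 1.0, 0.0], [0.007, 0.001, -1.0]]
contact_force: [-10.8, -0.2, 8.3]
grip_width: 0.07
[ 0.52851161 -0.05473035  0.21445449] [-10.76207194  -0.15594149   8.34126187]
scene (array([580.6, -52.5]), array([123., 110.]), 0.7) 0.03135699816110672
bar (array([658.1, -53. ]), array([158.5,  26.2]), 89.8)
hous (array([721.8, -53. ]), array([ 63.5, 199.7]), 0.7)
```

```bash
cat > bar.py <<'E'
from fit import *
def edges(d,K,E):
    W=world(d,K,E);out=[]
    m=sel(W,[.625,-.135,.0335],[.690,.03,.0425])
    # far edge of bar top: camera-side edge per image column
    back=[];
    for u in range(W.shape[1]):
        r=np.where(m[:,u])[0]
        if len(r)>1: back.append(W[r[-1],u,0])
    return np.round(np.percentile(back,[25,50,75]),4),len(back)
def now(n):
    from workcell import arm
    c=arm.camera_model(n);p,d=arm.read_camera(n);K,E=c['intrinsics'],c['extrinsics']
    return p,d,K,E
E
python3 -m crank '[{"linear":[-0.0015,0,0],"turn":0,"grip":0.07},{"linear":[-0.0015,0,0],"turn":0,"grip":0.07},{"linear":[-0.0005,0,0],"turn":0,"grip":0.07},{"linear":[0,0,0],"turn":0,"grip":0.07},{"linear":[0,0,0],"turn":0,"grip":0.07}]'
python3 - <<'E'
from bar import *
from workcell import arm
print(arm.get_obs()['tcp_pos'],arm.get_obs()['contact_force'])
for n in ['scene']:
    f=np.load(f'pics/{n}0.npz');print(edges(f['d'],f['K'],f['E']))
    p,d,K,E=now(n);print(edges(d,K,E))
    a,b=[cv2.resize(q[200:285,255:360],None,fx=4,fy=4,interpolation=cv2.INTER_CUBIC) for q in (f['p'],p)]
    cv2.imwrite('pics/press1.png',np.hstack([a,b])[:,:,::-1][:,:840])
E
```

```text
clock: 15.02
tcp_pos: [0.5317, -0.0547, 0.2144]
tool_rot: [[-1.0, -0.014, -0.008], [-0.014, 1.0, 0.001], [0.008, 0.001, -1.0]]
contact_force: [-11.2, 1.1, 7.7]
grip_width: 0.0702
[ 0.53173248 -0.05467782  0.21437707] [-11.21377594   1.10654853   7.7179253 ]
(array([0.6623, 0.6633, 0.6642]), 58)
(array([0.6713, 0.672 , 0.6729]), 58)
```

View pics/press1.png

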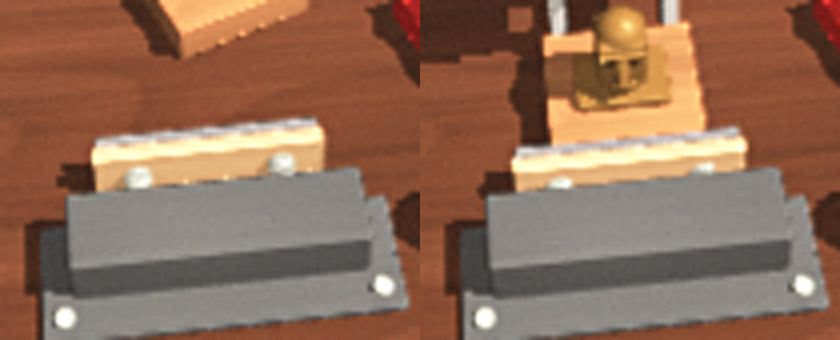

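```bash

python3 -m crank '[{"linear":[-0.0005,0,0],"turn":0,"grip":0.07},{"linear":[0,0,0],"turn":0,"grip":0.07},{"linear":[0,0,0],"turn":0,"grip":0.07},{"linear":[0,0,0],"turn":0,"grip":0.07},{"linear":[0,0,0],"turn":0,"grip":0.07}]'
python3 - <<'E'
from bar import *
p,d,K,E=now('scene');print(edges(d,K,E))
W=world(d,K,E);m=sel(W,[.52,-.12,.024],[.636,.02,.0355])
P=W[m];print(np.percentile(P[:,1],[1,50,99]));A=np.c_[P[:,0]-P[:,0].mean(),P[:,1]-P[:,1].mean(),np.ones(len(P))];print('tilt',np.linalg.lstsq(A,P[:,2],rcond=None)[0])
E
```

```text
clock: 15.7
tcp_pos: [0.5322, -0.0547, 0.2144]
tool_rot: [[-1.0, -0.014, -0.008], [-0.014, 1.0, 0.001], [0.008, 0.001, -1.0]]
contact_force: [-10.8, -0.4, 8.3]
grip_width: 0.07
(array([0.6717, 0.6726, 0.6734]), 58)
[-0.10667227 -0.05566949  0.00158654]
tilt [9.43232371e-05 2.44196010e-03 3.12916201e-02]
```

```bash

python3 -m crank '[{"linear":[0,0,0],"turn":0,"grip":0.07},{"linear":[0,0,0],"turn":0,"grip":0.07},{"linear":[0,0,0],"turn":0,"grip":0.07},{"linear":[0.002,0,0],"turn":0,"grip":0.07},{"linear":[0.002,0,0],"turn":0,"grip":0.07}]'
python3 -m crank '[{"linear":[0.002,0,0],"turn":0,"grip":0.07},{"linear":[0.002,0,0],"turn":0,"grip":0.07},{"linear":[0.003,0,0],"turn":0,"grip":0.07},{"linear":[0.003,0,0],"turn":0,"grip":0.07},{"linear":[0.006,0,0],"turn":0,"grip":0.07}]'
python3 -m crank '[{"linear":[0.015,0,0],"turn":0,"grip":0.06},{"linear":[0,0,-0.03],"turn":0,"grip":0.06},{"linear":[0,0,-0.05],"turn":0,"grip":0.06},{"linear":[0,0,-0.032],"turn":0,"grip":0.06},{"linear":[-0.03,0,0],"turn":0,"grip":0.06}]'
python3 - <<'E'
from bar import *
from workcell import arm
print(arm.get_obs()['tcp_pos'])
p,d,K,E=now('scene');print(edges(d,K,E))
W=world(d,K,E);m=sel(W,[.50,-.12,.024],[.634,.02,.0355]);print(rect(W[m]))
m=sel(W,[.50,-.12,.0365],[.632,.02,.0455]);print('shoulders',rect(W[m]))
E
```

```text
clock: 16.38
tcp_pos: [0.53, -0.0546, 0.2144]
tool_rot: [[-1.0, -0.014, -0.0], [-0.014, 1.0, 0.001], [0.0, 0.001, -1.0]]
contact_force: [-1.2, 0.5, -1.6]
grip_width: 0.0699
clock: 17.0
tcp_pos: [0.5147, -0.0553, 0.2152]
tool_rot: [[-1.0, -0.014, 0.002], [-0.014, 1.0, -0.001], [-0.002, -0.001, -1.0]]
contact_force: [-0.3, -0.1, 0.2]
grip_width: 0.0699
clock: 17.62
tcp_pos: [0.5289, -0.055, 0.3302]
tool_rot: [[-1.0, -0.014, 0.006], [-0.014, 1.0, -0.002], [-0.006, -0.002, -1.0]]
contact_force: [0.8, -0.3, 0.9]
grip_width: 0.06
[ 0.52893304 -0.05499381  0.33021428]
(array([0.6625, 0.6631, 0.6642]), 58)
(array([582.3, -52.4]), array([102.7, 109.6]), 0.7)
shoulders (array([590.1, -52.5]), array([65.5, 67.5]), 1.3)
```

```bash

python3 -m crank '[{"linear":[-0.025,0.0005,0],"turn":0,"grip":0.06},{"linear":[-0.03,0,0],"turn":0,"grip":0.06},{"linear":[0,0,0],"turn":0,"grip":0.06},{"linear":[0,0,0.04],"turn":0,"grip":0.06},{"linear":[0,0,0.025],"turn":0,"grip":0.06}]'
python3 -m crank '[{"linear":[0,0,0.0096],"turn":0,"grip":0.06},{"linear":[0,0,0],"turn":0,"grip":0.042},{"linear":[0,0,0],"turn":0,"grip":0.039},{"linear":[0,0,0],"turn":0,"grip":0.038},{"linear":[0,0,0],"turn":0,"grip":0.0375}]'
python3 -m crank '[{"linear":[0,0,0],"turn":0,"grip":0.037},{"linear":[0,0,0],"turn":0,"grip":0.0366},{"linear":[0,0,0],"turn":0,"grip":0.0362},{"linear":[0,0,0],"turn":0,"grip":0.036},{"linear":[0,0,0],"turn":0,"grip":0.0357}]'
python3 -m crank '[{"linear":[0,0,0],"turn":0,"grip":0.0356},{"linear":[0,0,0],"turn":0,"grip":0.0356},{"linear":[0,0,-0.002],"turn":0,"grip":0.0356},{"linear":[0,0,-0.002],"turn":0,"grip":0.0356},{"linear":[0,0,-0.001],"turn":0,"grip":0.0356}]'
```

```text
clock: 18.3
tcp_pos: [0.5821, -0.0533, 0.2597]
tool_rot: [[-1.0, -0.014, -0.004], [-0.014, 1.0, 0.001], [0.004, 0.001, -1.0]]
contact_force: [-0.9, 0.2, -0.2]
grip_width: 0.0601
clock: 18.92
tcp_pos: [0.5846, -0.0536, 0.2529]
tool_rot: [[-1.0, -0.014, 0.002], [-0.014, 1.0, -0.0], [-0.002, -0.0, -1.0]]
contact_force: [-0.8, 0.6, 0.6]
grip_width: 0.0378
clock: 19.55
tcp_pos: [0.5842, -0.0536, 0.252]
tool_rot: [[-1.0, -0.014, -0.0], [-0.014, 1.0, -0.0], [0.0, -0.0, -1.0]]
contact_force: [-0.0, -0.3, -0.3]
grip_width: 0.0359
clock: 20.18
tcp_pos: [0.584, -0.0534, 0.2566]
tool_rot: [[-1.0, -0.014, -0.001], [-0.014, 1.0, 0.0], [0.001, 0.0, -1.0]]
contact_force: [-0.8, 0.3, -4.3]
grip_width: 0.0361
```

```bash

python3 -m crank '[{"linear":[0.007,0,0],"turn":0,"grip":0.0356},{"linear":[0.014,0,0],"turn":0,"grip":0.0356},{"linear":[0.014,0,0],"turn":0,"grip":0.0356},{"linear":[0.013,0,0],"turn":0,"grip":0.0356},{"linear":[0.007,0,0],"turn":0,"grip":0.0356}]'
python3 -m crank '[{"linear":[0,0,0],"turn":0.06,"grip":0.0356},{"linear":[0,0,0],"turn":0.111,"grip":0.0356},{"linear":[0,0,0],"turn":0.111,"grip":0.0356},{"linear":[0,0,0],"turn":0.111,"grip":0.0356},{"linear":[0,0,0],"turn":0.111,"grip":0.0356}]'
python3 -m crank '[{"linear":[0,0,0],"turn":0.111,"grip":0.0356},{"linear":[0,0,0],"turn":0.111,"grip":0.0356},{"linear":[0,0,0],"turn":0.111,"grip":0.0356},{"linear":[0,0,0],"turn":0.111,"grip":0.0356},{"linear":[0,0,0],"turn":0.111,"grip":0.0356}]'
python3 -m crank '[{"linear":[0,0,0],"turn":0.111,"grip":0.0356},{"linear":[0,0,0],"turn":0.111,"grip":0.0356},{"linear":[0,0,0],"turn":0.111,"grip":0.0356},{"linear":[0,0,0],"turn":0.111,"grip":0.0356},{"linear":[0,0,0],"turn":0.068,"grip":0.0356}]'
python3 - <<'E'
from bar import *
from workcell import arm
o=arm.get_obs();print(o['tcp_pos'],o['tool_rot'],o['grip_width'])
for n in ['scene','side']:
    p,d,K,E=now(n)
    W=world(d,K,E);m=sel(W,[.45,-.14,.024],[.615,.03,.0365]);print(n,rect(W[m]),np.median(W[m][:,2]))
E
```

```text
clock: 20.8
tcp_pos: [0.528, -0.0543, 0.257]
tool_rot: [[-1.0, -0.014, -0.001], [-0.014, 1.0, 0.0], [0.001, 0.0, -1.0]]
contact_force: [-0.1, 0.3, -4.4]
grip_width: 0.0357
clock: 21.42
tcp_pos: [0.5292, -0.0544, 0.2573]
tool_rot: [[-0.881, 0.474, 0.001], [0.474, 0.881, -0.0], [-0.001, 0.0, -1.0]]
contact_force: [-0.5, 0.1, -4.5]
grip_width: 0.0362
clock: 22.05
tcp_pos: [0.5292, -0.0544, 0.2573]
tool_rot: [[-0.499, 0.867, 0.001], [0.867, 0.499, -0.0], [-0.0, 0.001, -1.0]]
contact_force: [0.2, -0.4, -4.1]
grip_width: 0.0361
clock: 22.68
tcp_pos: [0.5292, -0.0544, 0.2572]
tool_rot: [[-0.011, 1.0, 0.001], [1.0, 0.011, -0.0], [-0.0, 0.001, -1.0]]
contact_force: [-1.0, -0.6, -4.6]
grip_width: 0.0358
[ 0.52919335 -0.05435527  0.2572453 ] [[-1.14426035e-02  9.99934285e-01  7.01224384e-04]
 [ 9.99934526e-01  1.14426737e-02 -9.61774418e-05]
 [-1.04195003e-04  7.00077952e-04 -9.99999750e-01]] 0.03583526819200984
scene (array([530.6, -55. ]), array([112.8, 110. ]), 0.2) 0.03499546946799224
side (array([527.9, -53.9]), array([110.4, 115.8]), 0.7) 0.033657597703494725
```

```bash

python3 -m crank '[{"linear":[0.0002,0.005,0],"turn":0,"grip":0.0356},{"linear":[0.0003,0.01,0],"turn":0,"grip":0.0356},{"linear":[0.0003,0.011,0],"turn":0,"grip":0.0356},{"linear":[0.0003,0.01,0],"turn":0,"grip":0.0356},{"linear":[0.0002,0.005,0],"turn":0,"grip":0.0356}]'
python3 -m crank '[{"linear":[0,0,0],"turn":0,"grip":0.0356},{"linear":[0,0,0.0025],"turn":0,"grip":0.0356},{"linear":[0,0,0.0025],"turn":0,"grip":0.0356},{"linear":[0,0,0],"turn":0,"grip":0.0365},{"linear":[0,0,0],"turn":0,"grip":0.04}]'
python3 -m crank '[{"linear":[0,0,0],"turn":0,"grip":0.06},{"linear":[0,0,0],"turn":0,"grip":0.07},{"linear":[0,0,-0.025],"turn":0,"grip":0.07},{"linear":[0,0,-0.05],"turn":0,"grip":0.07},{"linear":[0,-0.04,0],"turn":0,"grip":0.07}]'
python3 - <<'E'
from bar import *
from workcell import arm
o=arm.get_obs();print(o['tcp_pos'],o['grip_width'],np.round(o['joints'],2))
for n in ['scene','side']:
    p,d,K,E=now(n);cv2.imwrite(f'pics/{n}4.png',p[...,::-1])
    W=world(d,K,E);m=sel(W,[.49,-.14,.024],[.632,.03,.0355]);print(n,rect(W[m]),np.median(W[m][:,2]))
    m=sel(W,[.632,-.15,.035],[.685,.05,.0425]);print('bar',rect(W[m]));m=sel(W,[.685,-.18,.043],[.80,.08,.0525]);print('hous',rect(W[m]))
E
```

```text
clock: 23.4
tcp_pos: [0.5712, -0.0524, 0.2571]
tool_rot: [[-0.014, 1.0, 0.0], [1.0, 0.014, -0.0], [-0.0, 0.0, -1.0]]
contact_force: [-0.9, 0.7, -5.3]
grip_width: 0.0361
clock: 24.02
tcp_pos: [0.5707, -0.0526, 0.2529]
tool_rot: [[-0.014, 1.0, 0.002], [1.0, 0.014, -0.0], [-0.001, 0.002, -1.0]]
contact_force: [0.6, -0.8, 0.0]
grip_width: 0.0393
clock: 24.65
tcp_pos: [0.5335, -0.0538, 0.3328]
tool_rot: [[-0.015, 1.0, 0.013], [1.0, 0.015, -0.003], [-0.004, 0.013, -1.0]]
contact_force: [-1.7, 0.4, 0.6]
grip_width: 0.07
[ 0.53350276 -0.05379789  0.33275856] 0.06998505207301431 [-0.26  0.19  1.72  0.    1.22 -0.28]
scene (array([570.6, -52.8]), array([113.8, 109.6]), 0.8) 0.031232709217600532
bar (array([652.3, -52.9]), array([ 25.9, 158.5]), 0.0)
hous (array([722. , -53.2]), array([ 61.4, 199.3]), 0.5)
side (array([568.8, -52.4]), array([111.6, 113.7]), 0.5) 0.029057151873561993
bar (array([650.7, -51.2]), array([ 22.9, 160.8]), 0.8)
hous (array([718.8, -49.9]), array([ 60., 205.]), 0.8)
```

View pics/scene4.png

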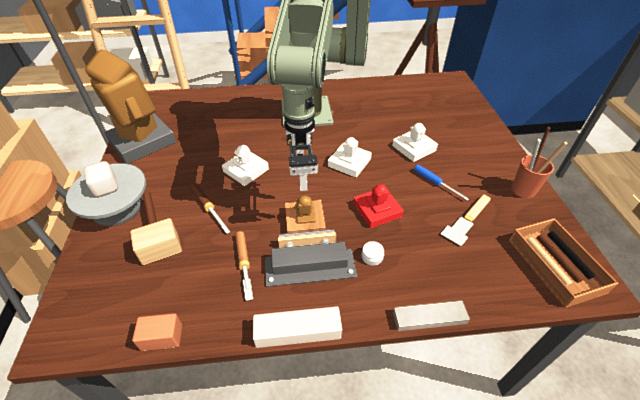

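```bash

python3 -m crank '[{"linear":[-0.001,-0.044,0],"turn":0,"grip":0.07},{"linear":[0,0,0],"turn":-0.157,"grip":0.07},{"linear":[0,0,0],"turn":-0.157,"grip":0.07},{"linear":[0,0,0],"turn":-0.157,"grip":0.07},{"linear":[0,0,0],"turn":-0.157,"grip":0.07}]'
python3 -m crank '[{"linear":[0,0,0],"turn":-0.157,"grip":0.07},{"linear":[0,0,0],"turn":-0.157,"grip":0.07},{"linear":[0,0,0],"turn":-0.157,"grip":0.07},{"linear":[0,0,0],"turn":-0.157,"grip":0.07},{"linear":[0,0,0],"turn":-0.157,"grip":0.07}]'
python3 -m crank '[{"linear":[0,0,0],"turn":-0.157,"grip":0.07},{"linear":[0,0,0],"turn":0,"grip":0.07},{"linear":[0,0,0],"turn":0,"grip":0.07},{"linear":[0,0,0],"turn":0,"grip":0.07},{"linear":[0,0,0],"turn":0,"grip":0.07}]'
```

```text
clock: 25.38
tcp_pos: [0.4867, -0.0547, 0.3269]
tool_rot: [[-0.603, 0.798, 0.0], [0.798, 0.603, 0.0], [-0.0, 0.0, -1.0]]
contact_force: [-1.2, 0.2, 0.4]
grip_width: 0.0702
clock: 26.0
tcp_pos: [0.4867, -0.0547, 0.3269]
tool_rot: [[-0.99, 0.138, 0.0], [0.138, 0.99, 0.0], [-0.0, 0.0, -1.0]]
contact_force: [0.3, 0.3, 0.2]
grip_width: 0.0702
clock: 26.62
tcp_pos: [0.4863, -0.0546, 0.327]
tool_rot: [[-1.0, -0.013, 0.0], [-0.013, 1.0, -0.0], [-0.0, -0.0, -1.0]]
contact_force: [-0.6, 0.3, 1.7]
grip_width: 0.0702
```

```bash

python3 -m crank '[{"linear":[0,0,0.04],"turn":0,"grip":0.07},{"linear":[0,0,0.04],"turn":0,"grip":0.07},{"linear":[0,0,0.025],"turn":0,"grip":0.07},{"linear":[-0.004,0,0.007],"turn":0,"grip":0.07},{"linear":[-0.006,0,0],"turn":0,"grip":0.07}]'
python3 -m crank '[{"linear":[-0.003,0,0],"turn":0,"grip":0.07},{"linear":[-0.003,0,0],"turn":0,"grip":0.07},{"linear":[-0.003,0,0],"turn":0,"grip":0.07},{"linear":[-0.003,0,0],"turn":0,"grip":0.07},{"linear":[-0.003,0,0],"turn":0,"grip":0.07}]'
python3 -m crank '[{"linear":[-0.003,0,0],"turn":0,"grip":0.07},{"linear":[-0.003,0,0],"turn":0,"grip":0.07},{"linear":[-0.003,0,0],"turn":0,"grip":0.07},{"linear":[-0.002,0,0],"turn":0,"grip":0.07},{"linear":[-0.002,0,0],"turn":0,"grip":0.07}]'
python3 - <<'E'
from bar import *
p,d,K,E=now('scene');print(edges(d,K,E))
W=world(d,K,E);m=sel(W,[.50,-.12,.024],[.634,.02,.0355]);print(rect(W[m]),np.percentile(W[m][:,1],[1,99]))
E
```

```text
clock: 27.25
tcp_pos: [0.4968, -0.0545, 0.2152]
tool_rot: [[-1.0, -0.013, 0.0], [-0.013, 1.0, 0.0], [-0.0, 0.0, -1.0]]
contact_force: [0.2, 0.5, -0.2]
grip_width: 0.0702
clock: 27.88
tcp_pos: [0.5107, -0.0541, 0.2148]
tool_rot: [[-1.0, -0.013, -0.002], [-0.013, 1.0, 0.0], [0.002, 0.0, -1.0]]
contact_force: [-4.9, 0.0, 3.0]
grip_width: 0.0699
clock: 28.5
tcp_pos: [0.5229, -0.054, 0.2147]
tool_rot: [[-1.0, -0.013, -0.006], [-0.013, 1.0, 0.0], [0.006, 0.0, -1.0]]
contact_force: [-10.1, -0.8, 6.5]
grip_width: 0.0699
(array([0.6624, 0.6632, 0.6644]), 58)
(array([574.9, -52.6]), array([119., 110.]), 0.7) [-0.10703966  0.00170828]
```

```bash

python3 -m crank '[{"linear":[-0.002,0,0],"turn":0,"grip":0.07},{"linear":[-0.002,0,0],"turn":0,"grip":0.07},{"linear":[-0.002,0,0],"turn":0,"grip":0.07},{"linear":[-0.002,0,0],"turn":0,"grip":0.07},{"linear":[-0.002,0,0],"turn":0,"grip":0.07}]'
python3 -m crank '[{"linear":[-0.001,0,0],"turn":0,"grip":0.07},{"linear":[0,0,0],"turn":0,"grip":0.07},{"linear":[0,0,0],"turn":0,"grip":0.07},{"linear":[0,0,0],"turn":0,"grip":0.07},{"linear":[0,0,0],"turn":0,"grip":0.07}]'
python3 - <<'E'
from bar import *
p,d,K,E=now('scene');print(edges(d,K,E))
f=np.load('pics/scene0.npz')
b=cv2.resize(p[190:285,255:360],None,fx=5,fy=5,interpolation=cv2.INTER_CUBIC);cv2.imwrite('pics/press2.png',b[:,:,::-1])
W=world(d,K,E);m=sel(W,[.50,-.12,.024],[.634,.02,.0355]);print(rect(W[m]),np.percentile(W[m][:,1],[1,99]))
E
```

```text
clock: 29.18
tcp_pos: [0.532, -0.0539, 0.2146]
tool_rot: [[-1.0, -0.013, -0.009], [-0.013, 1.0, 0.001], [0.009, 0.001, -1.0]]
contact_force: [-12.2, -0.2, 8.5]
grip_width: 0.0703
clock: 29.8
tcp_pos: [0.5331, -0.0538, 0.2147]
tool_rot: [[-1.0, -0.013, -0.008], [-0.013, 1.0, 0.001], [0.008, 0.001, -1.0]]
contact_force: [-11.2, -1.1, 8.6]
grip_width: 0.0702
(array([0.672 , 0.6731, 0.6738]), 58)
(array([586.8, -52.5]), array([ 95.5, 109.9]), 0.9) [-0.10664631  0.00165702]
```

View pics/press2.png

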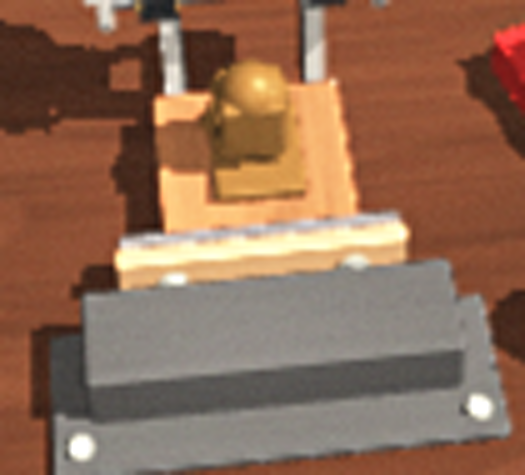

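Picture 8 shows the left-ear side flat and centred on the bar at (262,240), with the bar about 9.9 mm in and the nose to the left at about (215,110). I'll finish the hold, ease off slowly and retreat.

```bash

python3 -m crank '[{"linear":[0,0,0],"turn":0,"grip":0.07},{"linear":[0,0,0],"turn":0,"grip":0.07},{"linear":[0,0,0],"turn":0,"grip":0.07},{"linear":[0.001,0,0],"turn":0,"grip":0.07},{"linear":[0.0015,0,0],"turn":0,"grip":0.07}]'
python3 -m crank '[{"linear":[0.0015,0,0],"turn":0,"grip":0.07},{"linear":[0.0015,0,0],"turn":0,"grip":0.07},{"linear":[0.0015,0,0],"turn":0,"grip":0.07},{"linear":[0.0015,0,0],"turn":0,"grip":0.07},{"linear":[0.0015,0,0],"turn":0,"grip":0.07}]'
python3 -m crank '[{"linear":[0.0015,0,0],"turn":0,"grip":0.07},{"linear":[0.0015,0,0],"turn":0,"grip":0.07},{"linear":[0.0015,0,0],"turn":0,"grip":0.07},{"linear":[0.0015,0,0],"turn":0,"grip":0.07},{"linear":[0.004,0,0],"turn":0,"grip":0.07}]'
python3 -m crank '[{"linear":[0.015,0,0],"turn":0,"grip":0.07},{"linear":[0.01,0,0],"turn":0,"grip":0.07},{"linear":[0,0,-0.04],"turn":0,"grip":0.07},{"linear":[0,0,-0.05],"turn":0,"grip":0.07},{"linear":[0.04,0,-0.03],"turn":0,"grip":0.07}]'
python3 - <<'E'
from bar import *
p,d,K,E=now('scene');print(edges(d,K,E))
W=world(d,K,E);m=sel(W,[.50,-.12,.024],[.632,.02,.0355]);print(rect(W[m]),np.percentile(W[m][:,1],[1,99]))
q,d2,K,E=now('side');W=world(d2,K,E);m=sel(W,[.50,-.12,.024],[.632,.02,.0355]);print(rect(W[m]))
a=cv2.resize(p[170:285,245:365],(480,460),interpolation=cv2.INTER_CUBIC);b=cv2.resize(q[165:245,240:320],(310,310),interpolation=cv2.INTER_CUBIC);b=cv2.copyMakeBorder(b,0,150,0,0,cv2.BORDER_CONSTANT)
cv2.imwrite('pics/end.png',np.hstack([a,b])[:,:,::-1])
E
```

```text
clock: 30.48
tcp_pos: [0.5319, -0.0539, 0.2147]
tool_rot: [[-1.0, -0.013, -0.003], [-0.013, 1.0, 0.001], [0.003, 0.001, -1.0]]
contact_force: [-3.6, -0.7, -0.3]
grip_width: 0.0702
clock: 31.1
tcp_pos: [0.5255, -0.0542, 0.2153]
tool_rot: [[-1.0, -0.013, 0.001], [-0.013, 1.0, -0.0], [-0.001, -0.0, -1.0]]
contact_force: [-2.4, 0.1, -0.2]
grip_width: 0.0699
clock: 31.72
tcp_pos: [0.5156, -0.0543, 0.2155]
tool_rot: [[-1.0, -0.013, 0.002], [-0.013, 1.0, -0.0], [-0.002, -0.0, -1.0]]
contact_force: [-0.1, -0.0, 0.1]
grip_width: 0.0699
clock: 32.35
tcp_pos: [0.4514, -0.0556, 0.3383]
tool_rot: [[-1.0, -0.014, 0.006], [-0.014, 1.0, -0.002], [-0.006, -0.002, -1.0]]
contact_force: [0.5, -0.2, -0.3]
grip_width: 0.0701
(array([0.6623, 0.6633, 0.6639]), 58)
(array([581.3, -52.4]), array([100.7, 109.8]), 0.2) [-0.10654629  0.00192829]
(array([580.9, -51.2]), array([102.3, 112.6]), 0.1)
```

View pics/end.png

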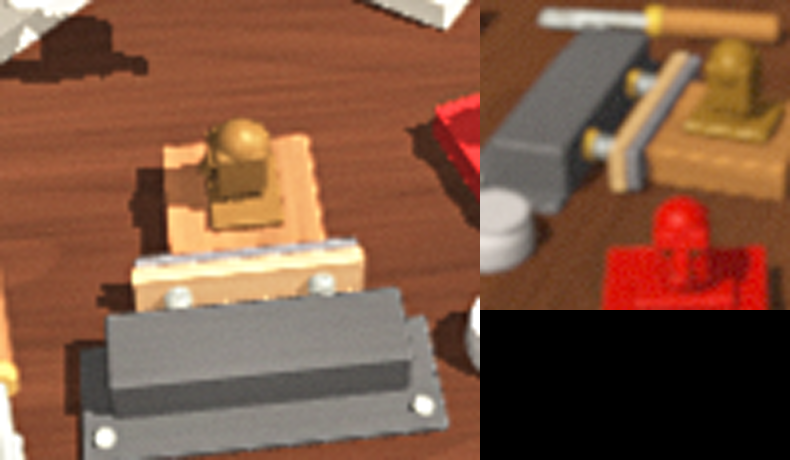

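Picture 9 shows the plinth's left-ear side against the felt along its whole width, at (255,250) in the left panel, and seen again from the side view. One last numeric check of parallelism and that nothing moves, then I'll hand in.

```bash
python3 - <<'E'
from bar import *
from workcell import arm
f=np.load('pics/scene0.npz')
for i in range(2):
    p,d,K,E=now('scene')
W=world(d,K,E)
def line(m,first,lo,hi):
    X=[]
    for u in range(640):
        r=np.where(m[:,u])[0]
        if len(r)>1:
            w=W[r[0 if first else -1],u]
            if lo<w[1]<hi:X.append(w)
    X=np.array(X);v=cv2.fitLine(X[:,[1,0]].astype(np.float32),cv2.DIST_HUBER,0,.001,.001).ravel();return np.degrees(-v[1]/v[0]).round(2),(v[3]+v[1]/v[0]*(-.053-v[2])).round(4),len(X)
print('plinth back edge yaw,x',line(sel(W,[.515,-.12,.026],[.6,.02,.0355]),True,-.1,-.005))
print('bar top back edge     ',line(sel(W,[.625,-.14,.0345],[.69,.04,.0425]),False,-.12,.02))
m=(np.linalg.norm(W-world(f['d'],f['K'],f['E']),axis=-1)>.02)
print('edges',edges(d,K,E))
for nm,(u,v) in dict(tin=(372,250),chisel=(242,260),gouge=(210,208),mallet=(155,240),red=(378,205),driver=(440,183),putty=(465,220),w1=(245,163),w2=(350,155)).items(): print(nm,m[v-12:v+12,u-12:u+12].mean().round(3),end=' ')
E
```

```text
plinth back edge yaw,x (np.float32(1.78), np.float32(0.5344), 16)
bar top back edge      (np.float32(0.63), np.float32(0.6631), 50)
edges (array([0.6621, 0.663 , 0.6641]), 58)
tin 0.0 chisel 0.0 gouge 0.0 mallet 0.0 red 0.0 driver 0.0 putty 0.0 w1 0.0 w2 0.0
```

```bash
python3 - <<'E'
from bar import *
def yaw(n,W):
    m=sel(W,[.53,-.125,.022],[.636,.02,.0355]).astype(np.uint8)
    P=W[m>0]
    r=[]
    for s in (-1,1):
        xs=np.arange(.536,.630,.004);X=[]
        for x in xs:
            q=P[(abs(P[:,0]-x)<.004)]
            if len(q)>8:X.append((x,s*np.sort(s*q[:,1])[-2]))
        X=np.array(X);r.append(np.degrees(np.polyfit(X[:,0],X[:,1],1)[0]).round(2))
    return n,r
for n in ['scene','side','scene']:
    p,d,K,E=now(n);print(yaw(n,world(d,K,E)))
E
```

```text
('scene', [np.float64(-0.07), np.float64(0.29)])
('side', [np.float64(47.38), np.float64(-0.01)])
('scene', [np.float64(-0.29), np.float64(0.94)])
```

```bash
python3 -c "
from workcell import arm
print(arm.job_done(),arm.get_obs()['clock'])"
```

```text
the job is handed in; nothing more can be done
the job is handed in; nothing more can be done
```

I waxed both sides in the order asked and handed the job in at about 33 s of the 72 s allowed. The piece is upright, with its left-ear side against the felt.

- **Lifting and turning:** I held the head only by the temples, at an opening that just carried the weight (about 4.6 N), and kept the piece about 4–5 mm above the bench. I can't read the grip force itself.
- **Nose side:** I pushed low on the plinth with both fingertips spread. The bar went about 9.4 mm in, held for about 1.2 s, with a push of about 11 N.
- **Left-ear side:** I drew the piece off, turned it a quarter turn and pressed the same way. The bar went about 9.9 mm in, held for about 1.1 s, with a push of up to about 12 N.
- **Last checks:** The bar was back at rest and the plinth centred on it to about 1 mm. The arm was clear, and the tin, the tools and the four look-alikes I compared had not moved; I did not compare the third white one.
- **Checks that disagreed:** The final angle readings were noisy. The plinth's visible side edges gave −0.3 to 0.9° and a weak back-edge fit gave 1.8°, against the bar's 0.6°. One side-camera edge fit (47°) was unusable because the view was blocked. In the pictures the side looks flush with the felt.
- **Upward force:** During both presses the tool also felt about 8 N upward. A tilt check during the first press showed the plinth level; I did not repeat it for the second.

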